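# Tighten a digestion vessel with the preset torque wrench

### The job

Close the digestion vessel in the capping station: take the torque wrench from its rest, set its hexagon ring fully down on the hexagon head of the station's clamping screw and turn it clockwise (seen from above) until the handle breaks over at its hinge; then stop at once, without driving the handle on to its stop. Lift the wrench off without forcing it and lay it back in both forks of its rest the way it lay. Leave the other things where they stand.

Things in the scene. Friction and masses are not known exactly. Their poses are not given: they have to be found in the camera images.
- wrench_ring (a point): Centre of the wrench's steel hexagon ring, half-way up: 16 mm high, six-sided through hole 44 mm across flats, 63 mm outside. z is its axis (up); x is square to a flat of the hole, and the straight handle points along -x. Small toggle link on top. The whole wrench: 250 mm long, 0.4 kg.
- wrench_grip (a point): Point in the wrench's black grip near the wrench's balance, 105 mm from the ring's axis, level with the ring's centre: a straight bar 22 mm wide, 20 mm high, from 73 to 201 mm from the axis. x runs along it to the ring, y across, z up. In the rest the grip is free of the forks from 40 mm on the ring's side of this point to 75 mm on the other.
- wrench_handle (a joint): Hinge of the handle on the ring's own axis (rad). A spring toggle on the neck holds it at 0 (straight) up to the set torque, 1.1 N m (10 N at the grip point); then it breaks over clockwise (seen from above), growing, and the resistance falls to about 0.4 N m; hard stop at 0.26. Let go, it springs back to 0.
- screw_hex (a point): On the axis of the clamping screw on top of the capping station, 120 mm up, 8 mm above the 57 mm round shoulder under its hexagon: the ring's centre comes here when fully down. Hexagon 42 mm across flats, straight for 9 mm above the shoulder, tapering to 35 mm at 16 mm. z up, x square to a flat: ring and hexagon fit with their x axes a multiple of 60 degrees apart (play 5 either way).
- clamp_screw (a joint): Angle of the clamping screw (rad), growing clockwise seen from above. At the start it is run in by hand only, at 0 to 0.6. It turns easily at first (0.2 N m at 0), then ever harder as the seal is pressed, and stays where it is left; it reaches the wrench's set torque before 0.95 rad.
- wrench_rest: Fixed aluminium rest: base 190 x 64 x 9 mm, two upright forks 10 mm thick, 65 mm from its centre along +x and 73 mm along -x, 30 mm wide inside, flared tips 76 mm up. Origin under its centre, x to the ring. The wrench lies in it with its ring 117 to 123 mm from here along +x and its mid plane 56 mm up.
- lab_timer: White lab timer, 62 x 66 x 19 mm, a bystander lying on the worktop; origin at its underside.
- label_tape: Roll of label tape, 55 mm diameter, 19 mm high, a bystander; origin at its underside.
- beaker_50: Small clear beaker, 44 mm diameter, 58 mm high, a bystander; origin at its underside.
- reagent_bottle: Small reagent bottle with white cap, 40 mm diameter, 62 mm high, a bystander; origin at its underside.
- petri_pair: Pair of petri dishes, 61 mm diameter, 30 mm high, a bystander; origin at its underside.
- marker_black: Marker pen lying on the worktop, 142 mm long, 11 mm thick, a bystander; origin at its underside.
- station: Capping station, fixed: aluminium base 112 x 112 mm, two steel posts, a steel bridge 34 x 112 mm (top 104 mm up, the long side along y) carrying the clamping screw on its centre, and a white vessel under it. Origin under its centre, z up.
- wrench: The whole wrench, ring and handle (see point wrench_ring, which is its origin).

How it is judged:
By the outcome, as a careful person would: the job done as asked, in the order asked, and still so for the second after the job is handed in, with the robot touching nothing.
It also fails if it takes over 67 s, if anything falls off the work surface, if the arm or the gripper's body presses on something with over 40 N, if the wrist force passes 120 N, or if a joint passes its speed limit or range.

### The arm

A 6-joint arm with a two-finger parallel gripper is mounted at the origin on a cart in front of the work surface, level with it; the furniture and walls round the work are solid. World frame = base frame: x ahead of the robot, y to its left, z up, the work surface at z = 0. Lengths are in mm, angles in degrees, forces in N, time in s.
With the tool pointing down it reaches from about 275 to 750 mm from the base axis. Payload 10.2 kg.
Tool frame: the origin (TCP) lies on the centre line of the jaws, within the pads' length; the fingertips stand ahead of it and the grasp point (between the pads) lies 3 mm ahead of it (manip.tips_ahead is the y of the fingertips in the tool frame, in mm); y points along the fingers, z is the direction in which the jaws open and shut, and the axes are right-handed (so a half turn about y gives the same grasp; the last joint's range is limited). The gripper opens to 88 mm and grips with 3 to 60 N. Pads are 18 mm wide; open, the fingers measure 123 mm over their backs; the gripper's body (75 mm by 187 mm) begins 45 mm behind the grasp point.
Start: joints at [-86.54, 17.928, 85.812, -0, 76.261, -12.8], TCP at [146.99, -504.009, 238.72] pointing down, gripper open.
Joint ranges: [-168.41, 168.41], [-55.51, 124.54], [10.69, 146.95], [-70.63, 250.63], [1, 178], [-165.06, 165.06]. Speed limits (degrees/s): [136.94, 136.94, 172.46, 180, 180, 180].

### API

Orientations are given as [roll, pitch, yaw] about the fixed x, y, z axes, in that order (R = Rz(yaw) Ry(pitch) Rx(roll)).
In Python, from station import manip gives the robot as it stands.
- The arm moves only by the tool move_arm, never from a script. Its argument "moves" is a list of rows, each an object with "dp": the shift along the tool's x, y, z in cm, a list of three; "angular": the turn, a rotation vector about the tool's x, y, z in degrees, a list of three; "jaw": the opening, from 0 (shut) to 1 (fully open). In form: [{"dp": [dx, dy, dz], "angular": [rx, ry, rz], "jaw": jaw}, ...]. A call has 1 to 12 rows; each row is the pose to reach, as a shift and turn from the pose commanded when the call began, along the tool's axes at that moment; what a row does not reach only later rows make up. A row lasts 1/12 s, in which the tool goes at most 41.7 mm and 7.16 degrees, less where a joint would pass 70% of its speed; a pose out of reach is approached as far as the arm can. A call with a gripper value outside its range is refused whole. The fingers move at their own pace and stop on an object; "grip_force" is the grip in N (left out, the last holds). Time passes only in rows, so rows that repeat a pose let the fingers close. It gives the time, the measured TCP pose, the force and the opening at its end, in the units of the state.
- manip.get_state(): the state, without advancing time (a new reading comes with each control period).
- manip.capture(name): name is "scene" or "top" or "wrist"; returns a dict with "pixels" (420x560x3 uint8, red, green, blue), "intrinsics" (3x3 intrinsics, pixels), "distortion" ([k1, k2, p1, p2, k3] as OpenCV has them; the pictures are not rectified), "xyz" and "orientation" of the camera in the world. Camera axes: x right, y down, z forward; pixel columns grow to the right and rows downward; lengths in mm; the calibration is good to about 2 mm. A picture is of the moment at which its call begins. There is no depth.
- manip.sign_off(): hands the job in, once; it reports no verdict.
The state is a dict: "clock": time; "q": joint angles; "qvel": joint speeds; "joint_efforts": joint torques, N m; "tool_pos": TCP position; "ee_rot": TCP orientation; "contact_force": force on the tool from outside, world axes, zero at the start; "torque": the same for the moment, N m; "width": finger opening in mm.
Only numpy, scipy, OpenCV 4.12 (cv2) and the standard library are available. Lean on these libraries where they do the work, as an engineer would, in place of code of your own. Each camera call takes 0.05 s, during which the arm holds its last target. There are 200 camera calls.

## Working session

There is one attempt and no reset: what is moved stays moved. The work goes in short steps, Python scripts to look and compute and a tool call to move; the robot and the scene stay as the last step left them, time stands still between calls to the robot, and variables do not carry over. Pictures are saved under pics/ and viewed, about 8 in all and at most 12, crops included, and the job is handed in when it is done.

Besides the shell and the picture viewer there is one more tool, called after "Emit:" as name(argument=value, ...) on one line, values as JSON. move_arm: Moves the arm, as the interface text tells. Its arguments: {"type":"object","properties":{"moves":{"type":"array","items":{"type":"object","properties":{"dp":{"type":"array","items":{"type":"number"}},"angular":{"type":"array","items":{"type":"number"}},"jaw":{"type":"number"}}}},"grip_force":{"type":"number"}},"required":["moves"]}

```bash
ls; mkdir -p pics
cat > h.py <<'E'
import numpy as np, cv2
from scipy.spatial.transform import Rotation as R
from station import manip
def rot(o):
    return R.from_euler('xyz',o,degrees=True).as_matrix()
def ray(c,uv):
    uv=np.array(uv,float).reshape(-1,1,2)
    n=cv2.undistortPoints(uv,np.array(c['intrinsics']),np.array(c['distortion'])).reshape(-1,2)
    d=np.c_[n,np.ones(len(n))]@rot(c['orientation']).T
    return np.array(c['xyz']),d
def onz(c,uv,z):
    o,d=ray(c,uv); return o+d*((z-o[2])/d[:,2])[:,None]
def proj(c,P):
    M=rot(c['orientation']); p=(np.atleast_2d(P)-np.array(c['xyz']))@M
    return cv2.projectPoints(p,np.zeros(3),np.zeros(3),np.array(c['intrinsics']),np.array(c['distortion']))[0].reshape(-1,2)
def snap(n,f):
    c=manip.capture(n); cv2.imwrite('pics/'+f,c['pixels'][:,:,::-1]); np.save('pics/'+f[:-4]+'.npy',c,allow_pickle=True); return c
def load(f): return np.load('pics/'+f+'.npy',allow_pickle=True).item()
E
python3 - <<'E'
from h import *
for n in('scene','top'):
    c=snap(n,n+'0.png'); print(c['xyz'],c['orientation'],np.array(c['intrinsics']).tolist(),c['distortion'])
print(manip.get_state(),manip.tips_ahead)
a=cv2.imread('pics/scene0.png');b=cv2.imread('pics/top0.png')
E
```

```text
pics
[    4.45795797 -1138.62481681   895.98716189] [-1.22760571e+02  1.18433012e-01 -2.57577026e+01] [[492.0227749184467, 0.0, 292.18203907225336], [0.0, 492.0227749184467, 213.95123437894938], [0.0, 0.0, 1.0]] [0.02000742 0.         0.         0.         0.        ]
[ 439.39279798    9.18207535 1204.43912868] [-174.62187405    1.15448122  -91.14128966] [[472.1603758964412, 0.0, 281.12925082518547], [0.0, 472.1603758964412, 213.33403010027448], [0.0, 0.0, 1.0]] [0.04495998 0.         0.         0.         0.        ]
{'clock': 0.1, 'q': array([-8.65377832e+01,  1.79554385e+01,  8.58465962e+01, -2.70938641e-03,
        7.62608873e+01, -1.28003444e+01]), 'qvel': array([ 0.0365708 , -0.06140603, -0.09033807, -0.1091127 , -0.00914327,
       -0.06652264]), 'joint_efforts': array([ 2.61130161e-03, -4.02813649e+01, -2.52647352e+01,  6.95031742e-02,
        3.41351260e-02, -5.58127522e-05]), 'tool_pos': array([ 146.98105266, -503.79228741,  238.24554753]), 'ee_rot': array([-9.00619412e+01,  1.13748715e-02, -1.63736800e+02]), 'contact_force': array([ 0.36468037, -0.30471666, -0.30761014]), 'torque': array([0.00924034, 0.00497582, 0.00680325]), 'width': 88.2381766939924} 22.0
```

View pics/top0.png

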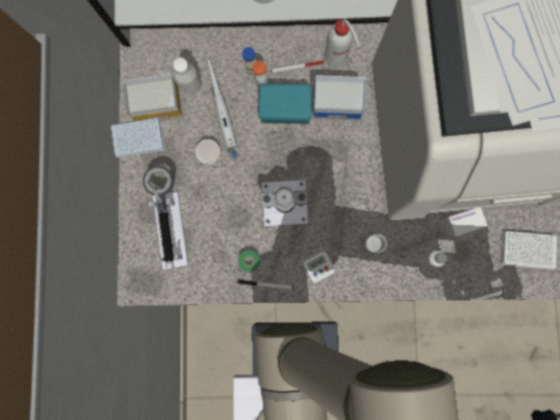

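View pics/scene0.png

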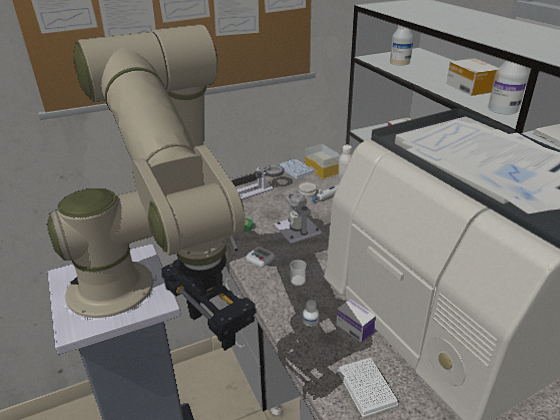

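Top view: the wrench ring is at about (158,180), its handle runs down to (168,262), and the station screw is at (285,200). I'll take coarse positions from this, then look closer with the wrist camera.

Run:
```python
from h import *
c=load('top0')
print(onz(c,[[158,180],[166,215],[170,258]],56)); print(onz(c,[[285,200]],120))
print('tape,timer,marker,beaker',onz(c,[[249,260],[319,266],[240,282],[291,287],[375,243]],10))
print('petri',onz(c,[[208,151]],30))
w=snap('wrist','w0.png'); print(w['xyz'],w['orientation'])
s=manip.get_state(); M=rot(s['ee_rot']); print(M.round(3)); print(M.T@(np.array(w['xyz'])-s['tool_pos']), np.array(w['intrinsics']).tolist())
print((M.T@rot(w['orientation'])).round(3))
```

```text
[[637.10596174 332.01650926  56.        ]
 [550.02546683 312.11236822  56.        ]
 [445.01412057 301.98484064  56.        ]]
[[572.69782472  19.42771567 120.        ]]
tape,timer,marker,beaker [[ 436.00011347  114.31776727   10.        ]
 [ 417.55636057  -61.35917176   10.        ]
 [ 381.61046833  137.61378232   10.        ]
 [ 366.77549076   10.00883695   10.        ]
 [ 472.35327994 -203.25774758   10.        ]]
petri [[713.06914974 212.75761492  30.        ]]
[ 217.76082949 -484.1882984   384.673447  ] [ 1.63744947e+02  4.56056013e-02 -7.37783932e+01]
[[-0.96  -0.     0.28 ]
 [-0.28   0.001 -0.96 ]
 [-0.    -1.    -0.001]]
[ -73.4800056  -146.3465337     0.84462795] [[316.463533825188, 0.0, 274.0401749071505], [0.0, 316.463533825188, 210.99989955114125], [0.0, 0.0, 1.0]]
[[ 0.001  0.96   0.28 ]
 [-0.    -0.28   0.96 ]
 [ 1.    -0.001 -0.   ]]
```

Emit:
move_arm(moves=[{"dp":[-50.3,1,-39.4],"angular":[0,-174,0],"jaw":1},{"dp":[-50.3,1,-39.4],"angular":[0,-174,0],"jaw":1},{"dp":[-50.3,1,-39.4],"angular":[0,-174,0],"jaw":1},{"dp":[-50.3,1,-39.4],"angular":[0,-174,0],"jaw":1},{"dp":[-50.3,1,-39.4],"angular":[0,-174,0],"jaw":1},{"dp":[-50.3,1,-39.4],"angular":[0,-174,0],"jaw":1},{"dp":[-50.3,1,-39.4],"angular":[0,-174,0],"jaw":1},{"dp":[-50.3,1,-39.4],"angular":[0,-174,0],"jaw":1},{"dp":[-50.3,1,-39.4],"angular":[0,-174,0],"jaw":1},{"dp":[-50.3,1,-39.4],"angular":[0,-174,0],"jaw":1},{"dp":[-50.3,1,-39.4],"angular":[0,-174,0],"jaw":1},{"dp":[-50.3,1,-39.4],"angular":[0,-174,0],"jaw":1}])

```text
clock: 1.15
tool_pos: [439.2, -95.8, 230.9]
ee_rot: [-90.0, -0.0, -77.4]
contact_force: [0.4, -1.2, 0.7]
width: 88.0
```

```bash
cat >> h.py <<'E'
def goto(p,az):
    "print dp (cm) and angular for tool down at p with tool-x azimuth az"
    s=manip.get_state(); M=rot(s['ee_rot']); a=np.radians(az)
    T=np.array([[np.cos(a),0,-np.sin(a)],[np.sin(a),0,np.cos(a)],[0,-1,0]])
    print('t',round(s['clock'],2),'pos',s['tool_pos'].round(1),'rpy',s['ee_rot'].round(2),'w',round(s['width'],1),'F',s['contact_force'].round(1),'T',s['torque'].round(2),'q',s['q'].round(0))
    T[:,2]=np.cross(T[:,0],T[:,1])
    print('dp',(M.T@(np.array(p)-s['tool_pos'])/10).round(2),'ang',np.degrees(R.from_matrix(M.T@T).as_rotvec()).round(2))
E
python3 -c "
from h import *
goto([520,15,220],10)"
```

```text
t 1.15 pos [439.2 -95.8 230.9] rpy [-8.999e+01 -1.000e-02 -7.744e+01] w 88.0 F [ 0.4 -1.2  0.7] T [-0.05 -0.18 -0.01] q [-27.   9.  99.  -0.  73. -40.]
dp [-9.05  1.09 10.29] ang [ 0.000e+00 -8.744e+01  1.000e-02]
```

Emit:
move_arm(moves=[{"dp":[-9,1.1,10.3],"angular":[0,-87,0],"jaw":1},{"dp":[-9,1.1,10.3],"angular":[0,-87,0],"jaw":1},{"dp":[-9,1.1,10.3],"angular":[0,-87,0],"jaw":1},{"dp":[-9,1.1,10.3],"angular":[0,-87,0],"jaw":1},{"dp":[-9,1.1,10.3],"angular":[0,-87,0],"jaw":1},{"dp":[-9,1.1,10.3],"angular":[0,-87,0],"jaw":1},{"dp":[-9,1.1,10.3],"angular":[0,-87,0],"jaw":1},{"dp":[-9,1.1,10.3],"angular":[0,-87,0],"jaw":1},{"dp":[-9,1.1,10.3],"angular":[0,-87,0],"jaw":1},{"dp":[-9,1.1,10.3],"angular":[0,-87,0],"jaw":1},{"dp":[-9,1.1,10.3],"angular":[0,-87,0],"jaw":1},{"dp":[-9,1.1,10.3],"angular":[0,-87,0],"jaw":1}])

```text
clock: 2.15
tool_pos: [520.0, 11.9, 219.7]
ee_rot: [-90.0, 0.0, 8.5]
contact_force: [1.0, 0.5, -0.0]
width: 88.1
```

```bash
python3 -c "
from h import *
goto([520,15,220],10)
snap('wrist','w1.png')"
```

```text
t 2.15 pos [520.   11.9 219.7] rpy [-8.999e+01  3.000e-02  8.500e+00] w 88.1 F [ 1.   0.5 -0. ] T [ 0.04 -0.14 -0.04] q [ -12.   18.   88.    0.   73. -110.]
dp [ 0.04 -0.03  0.31] ang [-0.01 -1.5  -0.03]
```

View pics/w1.png

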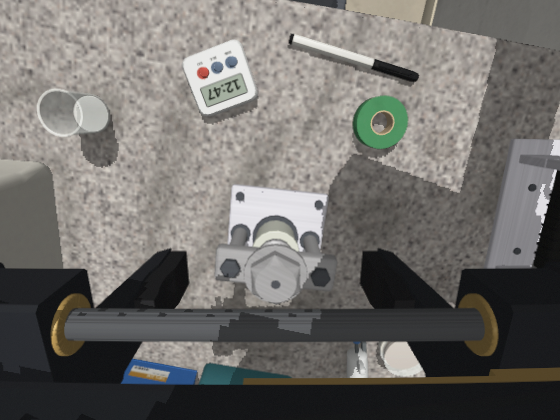

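Wrist view: the screw hexagon is at about (276,277), with the bridge bolts at (231,268) and (320,277). I'll zoom in on the hexagon.

Run:
```python
from h import *
c=load('w1')
im=c['pixels'][232:312,225:327,::-1]
g=cv2.resize(im,None,fx=7,fy=7,interpolation=cv2.INTER_CUBIC)
g=cv2.convertScaleAbs(g,alpha=1.6,beta=-60)
for i in range(0,102,10):cv2.putText(g,str(225+i),(i*7,10),0,.4,(0,255,255));cv2.line(g,(i*7,0),(i*7,5),(0,255,255))
for i in range(0,80,10):cv2.putText(g,str(232+i),(0,i*7+5),0,.4,(0,255,255))
cv2.imwrite('pics/hex.png',g)
```

```text
(no output)
```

View pics/hex.png

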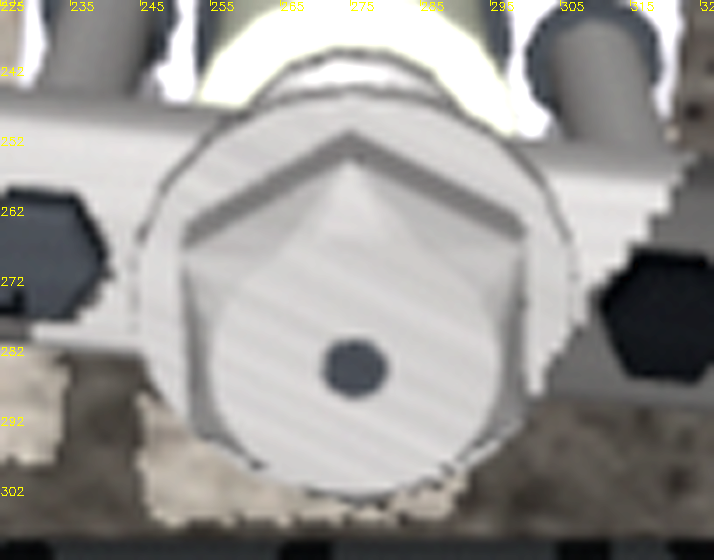

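Run:
```python
from h import *
c=load('w1')
f=lambda p:[(225+p[0]/7-.5+.07),(232+p[1]/7-.5+.07)]
P=onz(c,[f(p) for p in[(183,243),(350,130),(523,235)]],112); print(P)
for a,b in((0,1),(1,2)):
    d=P[b]-P[a]; print(np.linalg.norm(d),np.degrees(np.arctan2(d[1],d[0])))
print(onz(c,[f((355,368))],128))
print('bolts',onz(c,[f((50,255)),f((675,315))],108))
```

```text
[[576.84458051  -1.2273125  112.        ]
 [558.47200885  17.33266183 112.        ]
 [569.44016383  41.01412392 112.        ]]
26.115589915621886 134.70927295042057
26.098123888574154 65.14861563424326
[[582.21705341  21.45926693 128.        ]]
bolts [[583.06301517 -17.94148794 108.        ]
 [579.68318023  63.08261613 108.        ]]
```

Flats face az 39.9 (mod 60), the screw axis is at (582,21), and the hole centre and the corner reconstruction agree. Next I flip the gripper so the camera sits on the ring side and go over the wrench.

Emit:
move_arm(moves=[{"dp":[5.4,0,29.5],"angular":[0,170,0],"jaw":1},{"dp":[5.4,0,29.5],"angular":[0,170,0],"jaw":1},{"dp":[5.4,0,29.5],"angular":[0,170,0],"jaw":1},{"dp":[5.4,0,29.5],"angular":[0,170,0],"jaw":1},{"dp":[5.4,0,29.5],"angular":[0,170,0],"jaw":1},{"dp":[5.4,0,29.5],"angular":[0,170,0],"jaw":1},{"dp":[5.4,0,29.5],"angular":[0,170,0],"jaw":1},{"dp":[5.4,0,29.5],"angular":[0,170,0],"jaw":1},{"dp":[5.4,0,29.5],"angular":[0,170,0],"jaw":1},{"dp":[5.4,0,29.5],"angular":[0,170,0],"jaw":1},{"dp":[5.4,0,29.5],"angular":[0,170,0],"jaw":1},{"dp":[5.4,0,29.5],"angular":[0,170,0],"jaw":1}])

```text
clock: 3.2
tool_pos: [531.6, 311.8, 219.5]
ee_rot: [-90.0, -0.0, -73.7]
contact_force: [0.6, 0.6, -0.6]
width: 88.0
```

```bash
python3 -c "
from h import *
goto([530,312,220],-170)"
```

```text
t 3.2 pos [531.6 311.8 219.5] rpy [-90.04  -0.   -73.75] w 88.0 F [ 0.6  0.6 -0.6] T [-0.02 -0.08 -0.01] q [20. 30. 70.  0. 79.  3.]
dp [-0.06 -0.05 -0.15] ang [3.000e-02 9.625e+01 4.000e-02]
```

Emit:
move_arm(moves=[{"dp":[0,0,0],"angular":[0,96,0],"jaw":1},{"dp":[0,0,0],"angular":[0,96,0],"jaw":1},{"dp":[0,0,0],"angular":[0,96,0],"jaw":1},{"dp":[0,0,0],"angular":[0,96,0],"jaw":1},{"dp":[0,0,0],"angular":[0,96,0],"jaw":1},{"dp":[0,0,0],"angular":[0,96,0],"jaw":1},{"dp":[0,0,0],"angular":[0,96,0],"jaw":1},{"dp":[0,0,0],"angular":[0,96,0],"jaw":1},{"dp":[0,0,0],"angular":[0,96,0],"jaw":1},{"dp":[0,0,0],"angular":[0,96,0],"jaw":1},{"dp":[0,0,0],"angular":[0,96,0],"jaw":1},{"dp":[0,0,0],"angular":[0,96,0],"jaw":1}])

```text
clock: 4.2
tool_pos: [531.7, 311.5, 219.6]
ee_rot: [-90.0, -0.0, -159.7]
contact_force: [0.3, 0.3, 0.5]
width: 88.2
```

```bash
python3 -c "
from h import *
goto([530,312,220],-170)
snap('wrist','w2.png')"
```

```text
t 4.2 pos [531.7 311.5 219.6] rpy [-9.0000e+01 -3.0000e-02 -1.5971e+02] w 88.2 F [0.3 0.3 0.5] T [ 0.   -0.01 -0.01] q [19. 30. 70.  0. 79. 89.]
dp [ 0.14 -0.04 -0.1 ] ang [-0.   10.29  0.03]
```

View pics/w2.png

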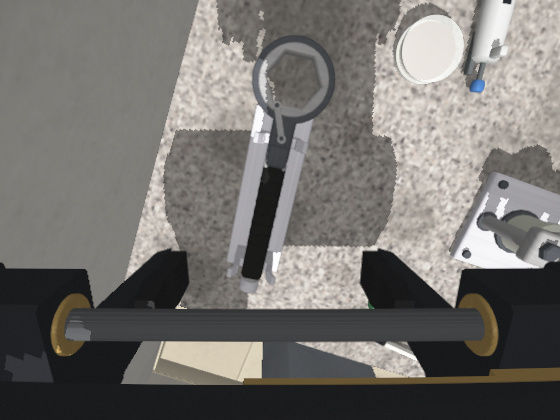

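The ring is at about (294,78), the black grip runs from (274,168) to (253,280), and both forks are at about (280,135) and (255,265). Now I'll measure them.

Run:
```python
from h import *
c=load('w2'); im=c['pixels']; g=im.max(2)
m=np.zeros(g.shape,np.uint8); m[160:285,235:295]=(g[160:285,235:295]<45)
n,l,st,ce=cv2.connectedComponentsWithStats(m); i=1+np.argmax(st[1:,4]); ys,xs=np.where(l==i)
print(st[i],ce[i])
P=onz(c,np.c_[xs,ys],64)[:,:2]; mu=P.mean(0); u=np.linalg.svd(P-mu,full_matrices=False)[2][0]; u*=np.sign(u[0])
t=(P-mu)@u; s=(P-mu)@[-u[1],u[0]]; print('grip mid',mu,'az',np.degrees(np.arctan2(u[1],u[0])),'len',np.ptp(t),'wid',np.percentile(s,[1,99]), 'ends',mu+u*t.min(),mu+u*t.max())
print('ring guess z64',onz(c,[[294,78]],64), 'r', np.linalg.norm(np.diff(onz(c,[[253,78],[335,78]],64),axis=0)))
z=cv2.resize(im[30:290,225:345,::-1],None,fx=4,fy=4,interpolation=cv2.INTER_CUBIC)
z=np.hstack([z[:520],z[520:]])
cv2.imwrite('pics/wz.png',cv2.resize(z,None,fx=.8,fy=1.0) if 0 else z[:,:])
print(z.shape)
```

```text
[ 242  167   43  112 2293] [262.27126036 221.66375927]
grip mid [502.56197465 312.57308217] az 7.869250854476541 len 120.26283063048176 wid [-10.099152    10.08158289] ends [440.01600525 303.92832228] [559.14633084 320.39386068]
ring guess z64 [[639.87956344 331.47952345  64.        ]] r 72.96485152082735
(520, 960, 3)
```

View pics/wz.png

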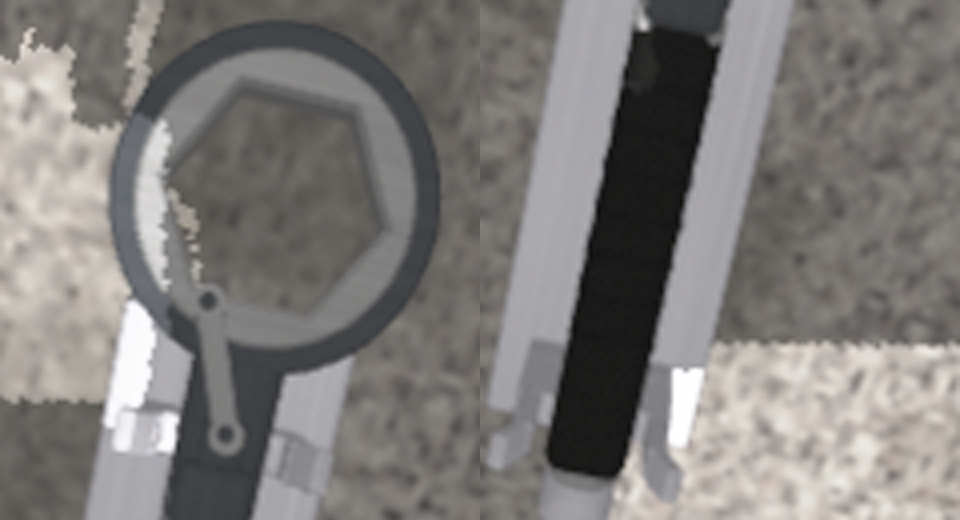

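Emit:
move_arm(moves=[{"dp":[-0.5,5,-0.4],"angular":[0,12.4,0],"jaw":1},{"dp":[-0.5,10,-0.4],"angular":[0,12.4,0],"jaw":1},{"dp":[-0.5,10,-0.4],"angular":[0,12.4,0],"jaw":1},{"dp":[-0.5,10,-0.4],"angular":[0,12.4,0],"jaw":1},{"dp":[-0.5,10,-0.4],"angular":[0,12.4,0],"jaw":1},{"dp":[-0.5,10,-0.4],"angular":[0,12.4,0],"jaw":1}])

```text
clock: 4.75
tool_pos: [535.9, 317.4, 121.9]
ee_rot: [-90.0, 0.2, -171.5]
contact_force: [-0.3, -0.4, 0.9]
width: 88.4
```

```bash
python3 -c "
from h import *
goto([535.2,317,59],-172.15)
c=snap('wrist','w3.png')
im=c['pixels'];g=im.max(2)
# recheck grip line at closer range
m=np.zeros(g.shape,np.uint8);m[100:300,200:340]=g[100:300,200:340]<45
n,l,st,ce=cv2.connectedComponentsWithStats(m);i=1+np.argmax(st[1:,4]);ys,xs=np.where(l==i)
print(st[i]);P=onz(c,np.c_[xs,ys],66)[:,:2];mu=P.mean(0);u=np.linalg.svd(P-mu,full_matrices=False)[2][0];u*=np.sign(u[0]);t=(P-mu)@u
print(mu,np.degrees(np.arctan2(u[1],u[0])),mu+u*t.max(),mu+u*(535.2-mu[0])/u[0])
"
```

```text
t 4.75 pos [535.9 317.4 121.9] rpy [-9.0040e+01  1.7000e-01 -1.7154e+02] w 88.4 F [-0.3 -0.4  0.9] T [ 0.    0.02 -0.03] q [ 20.  36.  76.   0.  68. 101.]
dp [0.1  6.29 0.03] ang [ 0.04  0.61 -0.17]
[ 258  199   32  101 2983]
[523.09522703 315.3632086 ] 7.795412587033641 [558.76045509 320.24582803] [535.2        317.02036889]
```

Emit:
move_arm(moves=[{"dp":[0.1,3,0],"angular":[0,0.5,0],"jaw":1},{"dp":[0.1,6.1,0],"angular":[0,0.5,0],"jaw":1},{"dp":[0.1,6.1,0],"angular":[0,0.5,0],"jaw":1},{"dp":[0.1,6.1,0],"angular":[0,0.5,0],"jaw":1},{"dp":[0.1,6.1,0],"angular":[0,0.5,0],"jaw":0.1},{"dp":[0.1,6.1,0],"angular":[0,0.5,0],"jaw":0.1},{"dp":[0.1,6.1,0],"angular":[0,0.5,0],"jaw":0.1},{"dp":[0.1,6.1,0],"angular":[0,0.5,0],"jaw":0.1},{"dp":[0.1,6.1,0],"angular":[0,0.5,0],"jaw":0.1},{"dp":[0.1,6.1,0],"angular":[0,0.5,0],"jaw":0.1},{"dp":[0.1,6.1,0],"angular":[0,0.5,0],"jaw":0.1},{"dp":[0.1,6.1,0],"angular":[0,0.5,0],"jaw":0.1}], grip_force=35)

```text
clock: 5.8
tool_pos: [534.1, 316.9, 58.9]
ee_rot: [-90.0, -0.0, -172.1]
contact_force: [-0.6, 0.6, 1.2]
width: 36.9
```

```bash
python3 -c "
from h import *
goto([535.2,317,59],-172.15)"
```

```text
t 5.8 pos [534.1 316.9  58.9] rpy [ -90.     -0.   -172.08] w 36.9 F [-0.6  0.6  1.2] T [-0.03  0.03 -0.01] q [ 20.  40.  79.  -0.  60. 102.]
dp [-0.11 -0.01  0.01] ang [-0.    0.07  0.  ]
```

Emit:
move_arm(moves=[{"dp":[0,0,0],"angular":[0,0,0],"jaw":0.1},{"dp":[0,0,0],"angular":[0,0,0],"jaw":0.1},{"dp":[0,0,0],"angular":[0,0,0],"jaw":0.1},{"dp":[0,0,0],"angular":[0,0,0],"jaw":0.1},{"dp":[0,0,0],"angular":[0,0,0],"jaw":0.1}])

```text
clock: 6.22
tool_pos: [534.0, 317.0, 58.9]
ee_rot: [-90.0, 0.0, -172.1]
contact_force: [-0.0, 0.4, -0.4]
width: 21.4
```

```bash
python3 -c "
from h import *
goto([535.2,317,59],-172.15)"
```

```text
t 6.22 pos [534.  317.   58.9] rpy [ -90.      0.   -172.08] w 21.4 F [-0.   0.4 -0.4] T [ 0.13 -0.04  0.04] q [ 20.  40.  79.   0.  60. 102.]
dp [-0.12 -0.01  0.01] ang [ 0.    0.07 -0.  ]
```

Emit:
move_arm(moves=[{"dp":[0,-1,0],"angular":[0,0,0],"jaw":0.1},{"dp":[0,-3,0],"angular":[0,0,0],"jaw":0.1},{"dp":[0,-6,0],"angular":[0,0,0],"jaw":0.1},{"dp":[0,-9,0],"angular":[0,0,0],"jaw":0.1},{"dp":[0,-12,0],"angular":[0,0,0],"jaw":0.1},{"dp":[0,-12.5,0],"angular":[0,0,0],"jaw":0.1},{"dp":[0,-12.5,0],"angular":[0,0,0],"jaw":0.1},{"dp":[0,-12.5,0],"angular":[0,0,0],"jaw":0.1}])

```text
clock: 6.88
tool_pos: [533.3, 316.6, 182.1]
ee_rot: [-90.0, -0.2, -172.1]
contact_force: [-0.4, 0.6, -3.2]
width: 21.2
```

Run:
```python
from h import *
goto([535.2,317,59],-172.15)
c=snap('wrist','w4.png')
s=manip.get_state()
p=s['tool_pos']; print(proj(c,[p+[105,14.5,5]]))
z=cv2.resize(c['pixels'][0:200,180:400,::-1],None,fx=3,fy=3,interpolation=cv2.INTER_CUBIC)
cv2.imwrite('pics/w4z.png',z)
```

```text
t 6.88 pos [533.3 316.6 182.1] rpy [-8.9960e+01 -1.6000e-01 -1.7208e+02] w 21.2 F [-0.4  0.6 -3.2] T [0.02 0.14 0.04] q [ 20.  33.  73.  -0.  75. 102.]
dp [-0.22 12.31 -0.02] ang [-0.04  0.07  0.16]
[[272.61441177  36.57825806]]
```

View pics/w4z.png

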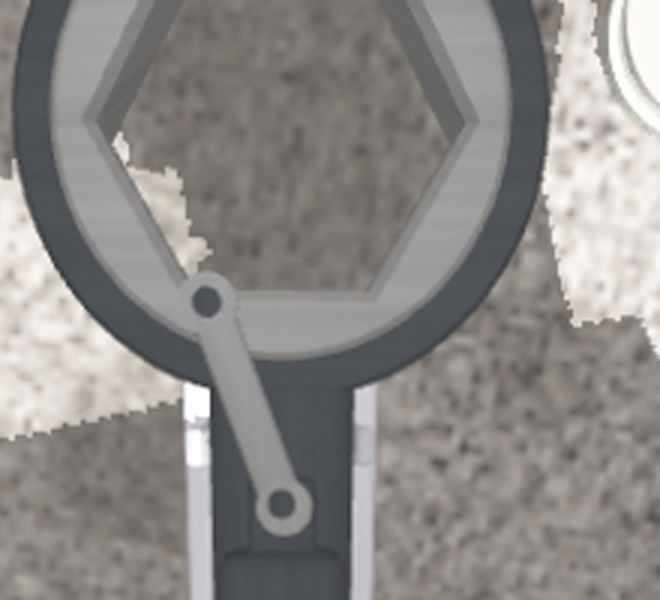

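Run:
```python
from h import *
c=load('w4'); p=np.array([533.3,316.6,182.1])
f=lambda a,b:[180+a/3-.33,b/3-.33]
P=onz(c,[f(85,118),f(478,118),f(188,292),f(378,292)],187); M=rot([-90,-.16,-172.08])
print(((P-p)@M).round(1))
```

```text
[[-104.9   -5.2  -26. ]
 [-104.9   -5.2   27. ]
 [ -82.6   -5.1  -12.7]
 [ -82.5   -5.1   14. ]]
```

Emit:
move_arm(moves=[{"dp":[0.3,0,1.2],"angular":[0,-1,0],"jaw":0.1},{"dp":[0.9,0,4],"angular":[0,-3.5,0],"jaw":0.1},{"dp":[1.8,0,7.5],"angular":[0,-7,0],"jaw":0.1},{"dp":[2.6,0.1,11.3],"angular":[0,-10.5,0],"jaw":0.1},{"dp":[3.5,0.3,15.2],"angular":[0,-14,0],"jaw":0.1},{"dp":[4.4,0.5,19],"angular":[0,-17.5,0],"jaw":0.1},{"dp":[5.2,0.7,22.8],"angular":[0,-21,0],"jaw":0.1},{"dp":[6.1,0.9,26.5],"angular":[0,-24.5,0],"jaw":0.1},{"dp":[7,1,30.3],"angular":[0,-28,0],"jaw":0.1},{"dp":[7.7,1,33.5],"angular":[0,-30.5,0],"jaw":0.1},{"dp":[8.1,1,35.1],"angular":[0,-32,0],"jaw":0.1},{"dp":[8.1,1,35.4],"angular":[0,-32,0],"jaw":0.1}])

```text
clock: 7.93
tool_pos: [501.5, -47.4, 172.1]
ee_rot: [-90.1, -0.1, -140.2]
contact_force: [-0.3, 0.7, -4.4]
width: 21.3
```

Emit:
move_arm(moves=[{"dp":[0,0,0],"angular":[0,0,0],"jaw":0.1},{"dp":[0,0,0],"angular":[0,0,0],"jaw":0.1}])

```text
clock: 8.1
tool_pos: [502.3, -44.0, 172.9]
ee_rot: [-90.1, -0.0, -140.1]
contact_force: [0.6, 0.9, -3.5]
width: 21.3
```

Run:
```python
from h import *
goto([501.3,-45.5,163],-140.1)
c=snap('wrist','w5.png')
z=cv2.resize(c['pixels'][0:200,170:390,::-1],None,fx=3,fy=3,interpolation=cv2.INTER_CUBIC)
cv2.imwrite('pics/w5z.png',z)
```

```text
t 8.1 pos [502.3 -44.  172.9] rpy [-9.010e+01 -4.000e-02 -1.401e+02] w 21.3 F [ 0.6  0.9 -3.5] T [-0.05  0.07  0.04] q [-18.  19.  95.   0.  66.  32.]
dp [0.17 0.99 0.05] ang [ 0.1  -0.    0.04]
```

View pics/w5z.png

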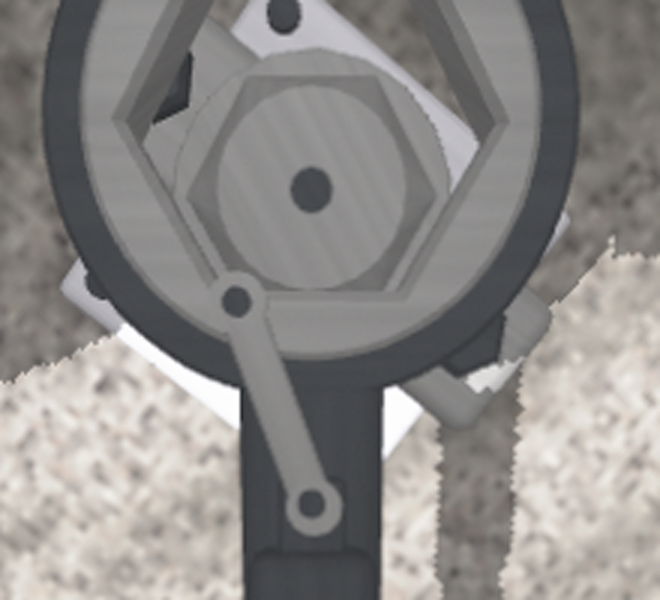

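The screw's hexagon is visible through the ring and aligned in angle, with the screw's dot at crop (311,190) and the ring corners at (113,120) and (508,120).

Run:
```python
from h import *
c=load('w5'); p=np.array([502.3,-44,172.9]); M=rot([-90.1,-.04,-140.1])
f=lambda a,b:[170+a/3-.33,b/3-.33]
A=onz(c,[f(113,120),f(508,120)],p[2]+5); B=onz(c,[f(311,190)],128); C=onz(c,[f(188,197),f(437,197),f(248,76),f(378,76),f(240,290),f(382,290)],121)
for q in(A,B,C):print(((q-p)@M).round(1)); 
print(B,A.mean(0)); goto(p+[0,0,0],-140.1)
```

```text
[[-104.1   -5.   -25.7]
 [-104.    -5.1   27.6]]
[[-103.    44.8    0.9]]
[[-102.9   51.9  -22.8]
 [-102.9   51.8   25.2]
 [-124.    51.8  -10.9]
 [-123.9   51.8   13.5]
 [ -85.9   51.9  -13.1]
 [ -85.8   51.8   14.9]]
[[581.84833121  21.41663683 128.        ]] [582.71171232  22.02147643 177.9       ]
t 8.15 pos [502.4 -43.7 173.2] rpy [-9.0080e+01 -3.0000e-02 -1.4005e+02] w 22.0 F [ 0.4  1.  -3.8] T [-0.07  0.01  0.02] q [-18.  19.  95.   0.  66.  32.]
dp [0.02 0.03 0.02] ang [0.08 0.05 0.03]
```

Emit:
move_arm(moves=[{"dp":[0.12,1,0],"angular":[0,0,0],"jaw":0.1},{"dp":[0.12,2,0],"angular":[0,0,0],"jaw":0.1},{"dp":[0.12,3,0],"angular":[0,0,0],"jaw":0.1},{"dp":[0.12,3.5,0],"angular":[0,0,0],"jaw":0.1},{"dp":[0.12,3.5,0],"angular":[0,0,0],"jaw":0.1},{"dp":[0.12,3.5,0],"angular":[0,0,0],"jaw":0.1}])

```text
clock: 8.65
tool_pos: [501.6, -45.5, 138.6]
ee_rot: [-90.0, -0.0, -140.1]
contact_force: [-0.5, -0.8, -3.1]
width: 20.8
```

Run:
```python
from h import *
goto([501.5,-44.8,123],-140.1)
c=snap('wrist','w6.png')
```

```text
t 8.65 pos [501.6 -45.5 138.6] rpy [-9.0030e+01 -2.0000e-02 -1.4007e+02] w 20.8 F [-0.5 -0.8 -3.1] T [-0.09  0.08  0.02] q [-19.  21.  97.   0.  62.  32.]
dp [-0.03  1.56 -0.06] ang [0.03 0.03 0.02]
```

Emit:
move_arm(moves=[{"dp":[0,0.4,-0.04],"angular":[0,0,0],"jaw":0.1},{"dp":[0,0.8,-0.04],"angular":[0,0,0],"jaw":0.1},{"dp":[0,0.8,-0.04],"angular":[0,0,0],"jaw":0.1},{"dp":[0,0.8,-0.04],"angular":[0,0,0],"jaw":0.1}])

```text
clock: 9.03
tool_pos: [501.4, -45.3, 130.8]
ee_rot: [-90.0, -0.0, -140.1]
contact_force: [-0.4, -0.1, -4.0]
width: 21.8
```

Run:
```python
from h import *
goto([501.5,-44.8,123],-140.1)
```

```text
t 9.03 pos [501.4 -45.3 130.8] rpy [-9.0020e+01 -1.0000e-02 -1.4008e+02] w 21.8 F [-0.4 -0.1 -4. ] T [-0.07  0.05  0.03] q [-19.  22.  98.   0.  60.  32.]
dp [-0.04  0.78 -0.03] ang [0.02 0.02 0.01]
```

Emit:
move_arm(moves=[{"dp":[0,0.3,0],"angular":[0,0,0],"jaw":0.1},{"dp":[0,0.5,0],"angular":[0,0,0],"jaw":0.1},{"dp":[0,0.7,0],"angular":[0,0,0],"jaw":0.1},{"dp":[0,0.8,0],"angular":[0,0,0],"jaw":0.1},{"dp":[0,0.8,0],"angular":[0,0,0],"jaw":0.1}])

```text
clock: 9.45
tool_pos: [501.4, -45.3, 122.7]
ee_rot: [-90.0, -0.0, -140.1]
contact_force: [-0.6, 0.1, -2.2]
width: 21.4
```

Run:
```python
from h import *
goto([501.5,-44.8,123],-140.1)
```

```text
t 9.45 pos [501.4 -45.3 122.7] rpy [ -90.01   -0.   -140.08] w 21.4 F [-0.6  0.1 -2.2] T [-0.13 -0.01  0.04] q [-19.  22.  98.   0.  59.  32.]
dp [-0.04 -0.03 -0.04] ang [0.01 0.02 0.  ]
```

Emit:
move_arm(moves=[{"dp":[0,0.1,0],"angular":[0,0,0],"jaw":0.1},{"dp":[0,0.1,0],"angular":[0,0,0],"jaw":0.1},{"dp":[0,0.1,0],"angular":[0,0,0],"jaw":0.1}])

```text
clock: 9.7
tool_pos: [501.5, -45.4, 122.1]
ee_rot: [-90.0, 0.0, -140.1]
contact_force: [-0.3, -0.6, -1.5]
width: 21.4
```

Run:
```python
from h import *
goto([501.5,-44.8,123],-140.1)
c=snap('wrist','w7.png')
z=cv2.resize(c['pixels'][0:200,170:390,::-1],None,fx=3,fy=3,interpolation=cv2.INTER_CUBIC)
cv2.imwrite('pics/w7z.png',z)
```

```text
t 9.7 pos [501.5 -45.4 122.1] rpy [-8.9990e+01  1.0000e-02 -1.4008e+02] w 21.4 F [-0.3 -0.6 -1.5] T [-0.04  0.08  0.04] q [-19.  23.  98.  -0.  59.  32.]
dp [-0.04 -0.09 -0.05] ang [-0.01  0.02 -0.01]
```

View pics/w7z.png

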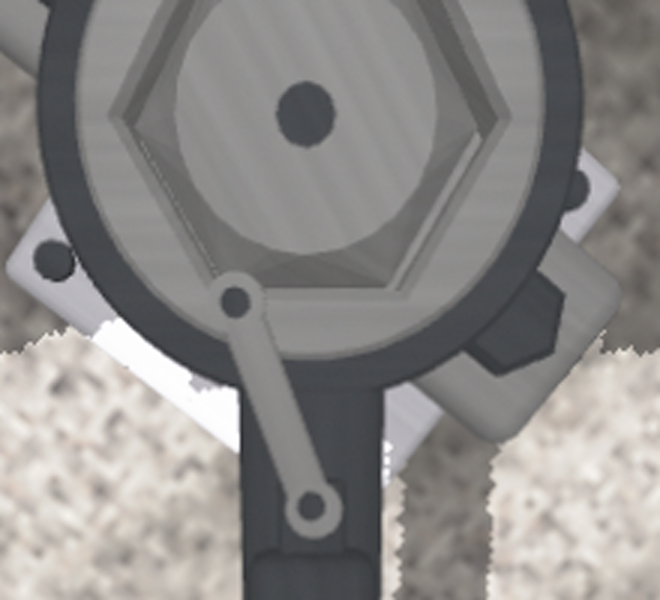

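Emit:
move_arm(moves=[{"dp":[-0.03,0.1,-0.05],"angular":[0,0,0],"jaw":0.1},{"dp":[-0.03,0.1,-0.05],"angular":[0,0,0],"jaw":0.1},{"dp":[-0.03,0.1,-0.05],"angular":[0,0,0],"jaw":0.1}])

```text
clock: 10.0
tool_pos: [501.5, -44.9, 121.1]
ee_rot: [-90.0, 0.0, -140.1]
contact_force: [-0.7, -1.7, -1.0]
width: 21.7
```

Run:
```python
from h import *
goto([501.5,-44.8,123],-140.1)
```

```text
t 10.0 pos [501.5 -44.9 121.1] rpy [-8.9960e+01  2.0000e-02 -1.4008e+02] w 21.7 F [-0.7 -1.7 -1. ] T [-0.19  0.02 -0.03] q [-18.  23.  98.  -0.  59.  32.]
dp [-0.   -0.19 -0.01] ang [-0.04  0.02 -0.02]
```

Run:
```python
from h import *
snap('wrist','w8.png')
for n in('w4','w5','w6','w7','w8'):
    c=load(n); im=c['pixels'].astype(float)
    out=[]
    for r in (36,39,42,45):
        row=im[r,:,:]; m=((row[:,2]-row[:,0])>4)&(row.max(1)<95)
        x=np.where(m[150:400])[0]+150
        out.append((x.min(),x.max(),x.max()-x.min()))
    # circle fit of dark band outer edge
    m=(((im[:,:,2]-im[:,:,0])>4)&(im.max(2)<95)).astype(np.uint8); m[110:]=0; m[:,:160]=0;m[:,390:]=0
    print(n,out)
```

```text
w4 [(np.int64(185), np.int64(361), np.int64(176)), (np.int64(185), np.int64(361), np.int64(176)), (np.int64(185), np.int64(361), np.int64(176)), (np.int64(185), np.int64(361), np.int64(176))]
w5 [(np.int64(185), np.int64(362), np.int64(177)), (np.int64(185), np.int64(360), np.int64(175)), (np.int64(185), np.int64(361), np.int64(176)), (np.int64(185), np.int64(361), np.int64(176))]
w6 [(np.int64(185), np.int64(361), np.int64(176)), (np.int64(185), np.int64(361), np.int64(176)), (np.int64(185), np.int64(361), np.int64(176)), (np.int64(185), np.int64(361), np.int64(176))]
w7 [(np.int64(183), np.int64(363), np.int64(180)), (np.int64(183), np.int64(363), np.int64(180)), (np.int64(183), np.int64(362), np.int64(179)), (np.int64(185), np.int64(362), np.int64(177))]
w8 [(np.int64(183), np.int64(364), np.int64(181)), (np.int64(183), np.int64(363), np.int64(180)), (np.int64(183), np.int64(364), np.int64(181)), (np.int64(184), np.int64(363), np.int64(179))]
```

Emit:
move_arm(moves=[{"dp":[0,-0.08,0],"angular":[0,0,-0.9],"jaw":0.1},{"dp":[0,-0.15,0],"angular":[0,0,-1.8],"jaw":0.1},{"dp":[0,-0.15,0],"angular":[0,0,-1.8],"jaw":0.1},{"dp":[0,-0.15,0],"angular":[0,0,-1.8],"jaw":0.1}])

```text
clock: 10.38
tool_pos: [501.6, -44.6, 122.4]
ee_rot: [-90.0, -1.8, -140.1]
contact_force: [0.4, -2.0, 0.3]
width: 21.2
```

Run:
```python
from h import *
goto([501.5,-44.8,123],-140.1)
c=snap('wrist','w9.png')
im=c['pixels'].astype(float)
for r in (36,39,42,45):
    row=im[r]; m=((row[:,2]-row[:,0])>4)&(row.max(1)<95); x=np.where(m[150:400])[0]+150; print(x.min(),x.max(),np.ptp(x))
```

```text
t 10.38 pos [501.6 -44.6 122.4] rpy [ -89.98   -1.8  -140.06] w 21.2 F [ 0.4 -2.   0.3] T [ 0.   -0.29 -0.09] q [-18.  23.  97.  -2.  61.  33.]
dp [ 0.02 -0.06  0.01] ang [-0.02  0.04  1.8 ]
182 366 184
182 366 184
183 365 182
183 365 182
```

Emit:
move_arm(moves=[{"dp":[0,0,0],"angular":[0,0,0],"jaw":0.1},{"dp":[0,-0.06,0],"angular":[0,0,-1],"jaw":0.1},{"dp":[0,-0.06,0],"angular":[0,0,-1.7],"jaw":0.1},{"dp":[0,-0.06,0],"angular":[0,0,-1.7],"jaw":0.1},{"dp":[0,-0.06,0],"angular":[0,0,-1.7],"jaw":0.1}], grip_force=60)

```text
clock: 10.85
tool_pos: [501.4, -44.7, 123.0]
ee_rot: [-90.0, -3.5, -140.1]
contact_force: [0.0, -0.7, 1.7]
width: 20.6
```

Run:
```python
from h import *
goto([501.5,-44.8,123],-140.1)
c=snap('wrist','w10.png')
im=c['pixels'].astype(float)
for r in (36,39,42,45):
    row=im[r]; m=((row[:,2]-row[:,0])>4)&(row.max(1)<95); x=np.where(m[150:400])[0]+150; print(x.min(),x.max(),np.ptp(x))
c=snap('scene','s1.png')
print(proj(c,[[582,21,120],[502,-45,120]]))
```

```text
t 10.85 pos [501.4 -44.7 123. ] rpy [ -90.     -3.52 -140.06] w 20.6 F [ 0.  -0.7  1.7] T [ 0.07 -0.34 -0.09] q [-17.  24.  96.  -3.  62.  35.]
dp [-0.01 -0.    0.02] ang [0.   0.04 3.52]
180 368 188
181 368 187
182 367 185
181 367 186
[[297.99407542 198.15813982]
 [283.39394089 214.84967455]]
```

Run:
```python
from h import *
s=manip.get_state(); M=rot(s['ee_rot']); p=s['tool_pos']; c=np.array([582.1,21.6,p[2]])
for a in (1,2,3,4,6,8):
    Q=R.from_euler('z',-a,degrees=True).as_matrix()
    print(a,(M.T@(c+Q@(p-c)-p)/10).round(3),np.degrees(R.from_matrix(M.T@Q@M).as_rotvec()).round(2))
```

```text
1 [-0.003 -0.    -0.182] [-0.06  1.   -0.  ]
2 [-0.01  -0.001 -0.365] [-0.12  2.   -0.  ]
3 [-0.019 -0.001 -0.547] [-0.18  2.99 -0.  ]
4 [-0.032 -0.002 -0.729] [-0.24  3.99 -0.  ]
6 [-0.067 -0.004 -1.092] [-0.37  5.99 -0.  ]
8 [-0.114 -0.007 -1.453] [-0.49  7.99 -0.  ]
```

Emit:
move_arm(moves=[{"dp":[-0.003,0,-0.182],"angular":[-0.06,1,0],"jaw":0.1},{"dp":[-0.01,0,-0.365],"angular":[-0.12,2,0],"jaw":0.1},{"dp":[-0.02,0,-0.547],"angular":[-0.18,3,0],"jaw":0.1},{"dp":[-0.032,0,-0.729],"angular":[-0.24,4,0],"jaw":0.1},{"dp":[-0.067,0,-1.092],"angular":[-0.37,6,0],"jaw":0.1},{"dp":[-0.067,0,-1.092],"angular":[-0.37,6,0],"jaw":0.1},{"dp":[-0.067,0,-1.092],"angular":[-0.37,6,0],"jaw":0.1}])

```text
clock: 11.53
tool_pos: [494.6, -36.2, 123.0]
ee_rot: [-90.0, -3.5, -146.1]
contact_force: [-2.6, -4.7, 1.4]
width: 21.1
```

```bash
cat >> h.py <<'E'
C=np.array([582.1,21.6])
def st():
    s=manip.get_state(); az=s['ee_rot'][2]; r=s['tool_pos'][:2]-C; n=np.linalg.norm(r)
    t=np.array([r[1],-r[0]])/n   # clockwise tangent
    F=s['contact_force']
    print('t',round(s['clock'],2),'az',round(az,2),'hand az',round(np.degrees(np.arctan2(r[1],r[0])),2),'rad',round(n,1),'z',round(s['tool_pos'][2],1),'Ftan',round(float(-F[:2]@t),2),'Frad',round(float(F[:2]@r/n),2),'Fz',round(F[2],1),'Tz',round(s['torque'][2],3),'w',round(s['width'],1))
E
python3 -c "
from h import *
st()"
```

```text
t 11.53 az -146.06 hand az -146.57 rad 104.9 z 123.0 Ftan 2.45 Frad 4.78 Fz 1.4 Tz 0.013 w 21.1
```

Emit:
move_arm(moves=[{"dp":[0.04,0,-0.182],"angular":[-0.06,1,0],"jaw":0.1},{"dp":[0.04,0,-0.365],"angular":[-0.12,2,0],"jaw":0.1},{"dp":[0.03,0,-0.547],"angular":[-0.18,3,0],"jaw":0.1},{"dp":[0.018,0,-0.729],"angular":[-0.24,4,0],"jaw":0.1},{"dp":[0.018,0,-0.729],"angular":[-0.24,4,0],"jaw":0.1}])

```text
clock: 11.95
tool_pos: [490.8, -30.3, 123.1]
ee_rot: [-89.9, -3.5, -150.1]
contact_force: [0.4, -6.0, 0.1]
width: 21.1
```

```bash
python3 -c "
from h import *
st()"
```

```text
t 11.95 az -150.14 hand az -150.38 rad 105.0 z 123.1 Ftan 5.39 Frad 2.66 Fz 0.1 Tz 0.143 w 21.1
```

Emit:
move_arm(moves=[{"dp":[0.02,0,-0.182],"angular":[-0.06,1,0],"jaw":0.1},{"dp":[0.02,0,-0.365],"angular":[-0.12,2,0],"jaw":0.1},{"dp":[0.02,0,-0.365],"angular":[-0.12,2,0],"jaw":0.1}])

```text
clock: 12.2
tool_pos: [489.1, -27.2, 123.2]
ee_rot: [-89.9, -3.4, -152.1]
contact_force: [1.0, -5.3, -0.5]
width: 21.3
```

```bash
python3 -c "
from h import *
st()
c=snap('wrist','w11.png')
z=cv2.resize(c['pixels'][0:200,170:390,::-1],None,fx=3,fy=3,interpolation=cv2.INTER_CUBIC)
cv2.imwrite('pics/w11z.png',z)"
```

```text
t 12.2 az -152.13 hand az -152.33 rad 105.0 z 123.2 Ftan 5.16 Frad 1.55 Fz -0.5 Tz 0.16 w 21.3
```

View pics/w11z.png

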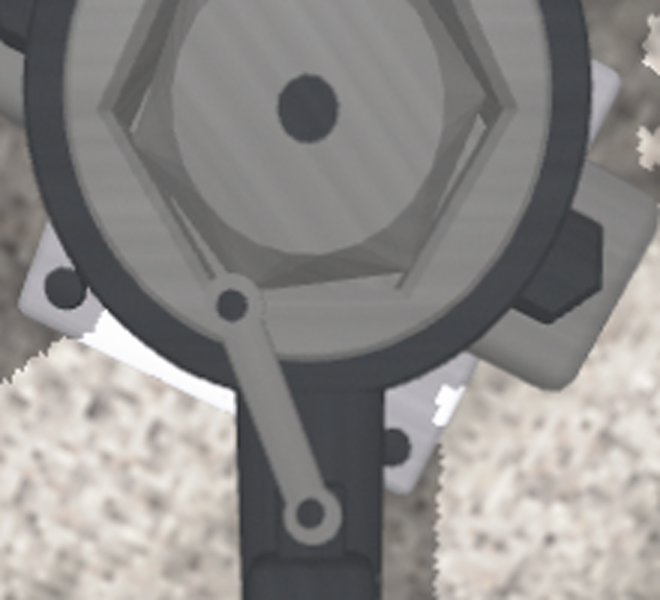

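Not broken over yet: the link is unchanged and the screw is being driven, with the play taken up. Continuing in small steps.

Emit:
move_arm(moves=[{"dp":[0.0,0.02,-0.182],"angular":[-0.06,1,0],"jaw":0.1},{"dp":[0.0,0.02,-0.365],"angular":[-0.12,2,0],"jaw":0.1},{"dp":[-0.01,0.02,-0.547],"angular":[-0.18,3,0],"jaw":0.1},{"dp":[-0.01,0.02,-0.547],"angular":[-0.18,3,0],"jaw":0.1}])

```text
clock: 12.58
tool_pos: [486.6, -22.3, 123.0]
ee_rot: [-89.9, -3.5, -155.1]
contact_force: [0.6, -4.8, 0.1]
width: 20.8
```

```bash
cat >> h.py <<'E'
def link():
    c=manip.capture('wrist'); im=c['pixels']; g=cv2.cvtColor(im,cv2.COLOR_RGB2GRAY)
    out=[]
    for (x0,y0,x1,y1) in((230,80,270,125),(255,155,290,185)):
        m=(g[y0:y1,x0:x1]<72).astype(np.uint8)
        n,l,s,ce=cv2.connectedComponentsWithStats(m)
        out+=[(round(ce[i][0]+x0,1),round(ce[i][1]+y0,1),int(s[i][4])) for i in range(1,n) if 20<s[i][4]<140]
    print('pins',out)
E
python3 -c "
from h import *
st();link()"
```

```text
t 12.58 az -155.13 hand az -155.31 rad 105.1 z 123.0 Ftan 4.6 Frad 1.48 Fz 0.1 Tz 0.162 w 20.8
pins [(np.float64(244.8), np.float64(101.3), 26), (np.float64(272.6), np.float64(170.6), 41)]
```

Run:
```python
from h import *
class A: pass
def pins(im):
    g=cv2.cvtColor(im,cv2.COLOR_RGB2GRAY); out=[]
    h=cv2.HoughCircles(cv2.resize(g[70:200,220:300],None,fx=4,fy=4,interpolation=cv2.INTER_CUBIC),cv2.HOUGH_GRADIENT,1,60,param1=80,param2=18,minRadius=14,maxRadius=50)
    return [] if h is None else [(round(float(x/4+220),1),round(float(y/4+70),1),round(float(r/4),1)) for x,y,r in h[0]]
for n in('w5','w7','w10','w11'): print(n,pins(load(n)['pixels']))
c=snap('wrist','w12.png'); print(pins(c['pixels']))
def ringflat(im): # hex vertex left/right
    pass
```

```text
w5 [(273.9, 167.9, 4.6), (249.1, 100.6, 5.1)]
w7 [(274.6, 169.4, 9.6), (247.9, 100.9, 5.4)]
w10 [(275.1, 171.6, 9.8), (248.6, 101.6, 5.2)]
w11 [(273.9, 171.6, 9.7), (247.4, 101.6, 5.3)]
[(273.9, 171.6, 9.9), (247.6, 101.9, 5.3)]
```

Add to h.py:
```python
def pins():
    im=manip.capture('wrist')['pixels']; g=cv2.cvtColor(im,cv2.COLOR_RGB2GRAY)
    h=cv2.HoughCircles(cv2.resize(g[70:200,220:300],None,fx=4,fy=4,interpolation=cv2.INTER_CUBIC),cv2.HOUGH_GRADIENT,1,60,param1=80,param2=18,minRadius=14,maxRadius=50)
    print('pins',[] if h is None else [(round(float(x/4+220),1),round(float(y/4+70),1)) for x,y,r in h[0]])
```

```text
(no output)
```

Emit:
move_arm(moves=[{"dp":[0.0,0.0,-0.182],"angular":[-0.06,1,0],"jaw":0.1},{"dp":[-0.01,0.0,-0.365],"angular":[-0.12,2,0],"jaw":0.1},{"dp":[-0.02,0.0,-0.547],"angular":[-0.18,3,0],"jaw":0.1},{"dp":[-0.032,0.0,-0.729],"angular":[-0.24,4,0],"jaw":0.1},{"dp":[-0.032,0.0,-0.729],"angular":[-0.24,4,0],"jaw":0.1}])

```text
clock: 13.1
tool_pos: [483.8, -15.6, 123.0]
ee_rot: [-89.9, -3.5, -159.1]
contact_force: [0.1, -6.3, 1.1]
width: 21.1
```

```bash
python3 -c "
from h import *
st();pins()"
```

```text
t 13.1 az -159.13 hand az -159.26 rad 105.2 z 123.0 Ftan 5.89 Frad 2.16 Fz 1.1 Tz 0.128 w 21.1
pins [(274.4, 171.6), (247.1, 101.6), (244.6, 133.1)]
```

Emit:
move_arm(moves=[{"dp":[0.0,0.0,-0.182],"angular":[-0.06,1,0],"jaw":0.1},{"dp":[-0.0,0.0,-0.365],"angular":[-0.12,2,0],"jaw":0.1},{"dp":[-0.01,0.0,-0.547],"angular":[-0.18,3,0],"jaw":0.1},{"dp":[-0.01,0.0,-0.547],"angular":[-0.18,3,0],"jaw":0.1}])

```text
clock: 13.48
tool_pos: [481.9, -10.6, 123.0]
ee_rot: [-89.9, -3.5, -162.1]
contact_force: [-0.3, -7.3, 1.5]
width: 20.6
```

```bash
python3 -c "
from h import *
st();pins()"
```

```text
t 13.48 az -162.13 hand az -162.19 rad 105.2 z 123.0 Ftan 6.87 Frad 2.48 Fz 1.5 Tz 0.191 w 20.6
pins [(273.9, 171.9), (247.9, 101.9)]
```

Emit:
move_arm(moves=[{"dp":[0.01,0.0,-0.182],"angular":[-0.06,1,0],"jaw":0.1},{"dp":[0.01,0.0,-0.365],"angular":[-0.12,2,0],"jaw":0.1},{"dp":[0.01,0.0,-0.365],"angular":[-0.12,2,0],"jaw":0.1}])

```text
clock: 13.78
tool_pos: [480.9, -7.2, 123.0]
ee_rot: [-89.9, -3.4, -164.1]
contact_force: [1.6, -6.2, 0.8]
width: 21.1
```

```bash
python3 -c "
from h import *
st();pins()"
```

```text
t 13.78 az -164.14 hand az -164.14 rad 105.3 z 123.0 Ftan 6.4 Frad 0.2 Fz 0.8 Tz 0.157 w 21.1
pins [(274.1, 171.9), (247.1, 101.9)]
```

Emit:
move_arm(moves=[{"dp":[-0.01,0.0,-0.182],"angular":[-0.06,1,0],"jaw":0.1},{"dp":[-0.01,0.0,-0.365],"angular":[-0.12,2,0],"jaw":0.1},{"dp":[-0.01,0.0,-0.365],"angular":[-0.12,2,0],"jaw":0.1}])

```text
clock: 14.08
tool_pos: [479.9, -3.7, 123.0]
ee_rot: [-89.9, -3.4, -166.1]
contact_force: [0.8, -6.8, 0.5]
width: 21.2
```

```bash
python3 -c "
from h import *
st();pins()"
```

```text
t 14.08 az -166.14 hand az -166.11 rad 105.3 z 123.0 Ftan 6.76 Frad 0.83 Fz 0.5 Tz 0.203 w 21.2
pins [(274.1, 171.9), (247.1, 101.6)]
```

Emit:
move_arm(moves=[{"dp":[-0.01,0.0,-0.182],"angular":[-0.06,1,0],"jaw":0.1},{"dp":[-0.01,0.0,-0.365],"angular":[-0.12,2,0],"jaw":0.1},{"dp":[-0.02,0.0,-0.547],"angular":[-0.18,3,0],"jaw":0.1},{"dp":[-0.02,0.0,-0.547],"angular":[-0.18,3,0],"jaw":0.1}])

```text
clock: 14.47
tool_pos: [478.7, 1.6, 123.0]
ee_rot: [-89.9, -3.5, -169.1]
contact_force: [-0.4, -7.6, 0.2]
width: 20.9
```

```bash
python3 -c "
from h import *
st();pins()"
```

```text
t 14.47 az -169.14 hand az -169.07 rad 105.3 z 123.0 Ftan 7.44 Frad 1.79 Fz 0.2 Tz 0.208 w 20.9
pins [(274.1, 172.4), (247.1, 101.9)]
```

Emit:
move_arm(moves=[{"dp":[0,0.0,-0.182],"angular":[-0.06,1,0],"jaw":0.1},{"dp":[0,0.0,-0.365],"angular":[-0.12,2,0],"jaw":0.1},{"dp":[0,0.0,-0.365],"angular":[-0.12,2,0],"jaw":0.1}])

```text
clock: 14.77
tool_pos: [478.0, 5.2, 123.0]
ee_rot: [-89.9, -3.4, -171.1]
contact_force: [1.0, -8.2, 1.0]
width: 20.8
```

```bash
python3 -c "
from h import *
st();pins()"
```

```text
t 14.77 az -171.14 hand az -171.02 rad 105.4 z 123.0 Ftan 8.3 Frad 0.3 Fz 1.0 Tz 0.169 w 20.8
pins [(274.1, 171.9), (247.1, 102.1)]
```

Emit:
move_arm(moves=[{"dp":[-0.01,0.0,-0.182],"angular":[-0.06,1,0],"jaw":0.1},{"dp":[-0.01,0.0,-0.365],"angular":[-0.12,2,0],"jaw":0.1},{"dp":[-0.01,0.0,-0.365],"angular":[-0.12,2,0],"jaw":0.1}])

```text
clock: 15.07
tool_pos: [477.5, 8.7, 123.0]
ee_rot: [-89.9, -3.5, -173.1]
contact_force: [0.7, -8.8, 0.2]
width: 20.5
```

```bash
python3 -c "
from h import *
st();pins()"
```

```text
t 15.07 az -173.14 hand az -172.95 rad 105.4 z 123.0 Ftan 8.78 Frad 0.38 Fz 0.2 Tz 0.231 w 20.5
pins [(274.1, 173.1), (248.1, 102.6)]
```

Emit:
move_arm(moves=[{"dp":[-0.01,0.0,-0.182],"angular":[-0.06,1,0],"jaw":0.1},{"dp":[-0.01,0.0,-0.365],"angular":[-0.12,2,0],"jaw":0.1}])

```text
clock: 15.28
tool_pos: [477.1, 12.2, 122.9]
ee_rot: [-89.9, -3.5, -175.1]
contact_force: [0.8, -7.9, -0.2]
width: 20.8
```

```bash
python3 -c "
from h import *
st();pins()"
```

```text
t 15.28 az -175.15 hand az -174.89 rad 105.4 z 122.9 Ftan 7.98 Frad -0.11 Fz -0.2 Tz 0.251 w 20.8
pins [(273.6, 174.6), (250.4, 103.4)]
```

Emit:
move_arm(moves=[{"dp":[-0.005,0.0,-0.182],"angular":[-0.06,1,0],"jaw":0.1},{"dp":[-0.01,0.0,-0.365],"angular":[-0.12,2,0],"jaw":0.1}])

```text
clock: 15.5
tool_pos: [476.8, 16.0, 122.9]
ee_rot: [-89.9, -3.5, -177.2]
contact_force: [-0.4, -7.1, -0.2]
width: 20.7
```

```bash
python3 -c "
from h import *
st();pins()
c=snap('wrist','w13.png')
z=cv2.resize(c['pixels'][0:200,170:390,::-1],None,fx=3,fy=3,interpolation=cv2.INTER_CUBIC)
cv2.imwrite('pics/w13z.png',z)"
```

```text
t 15.5 az -177.16 hand az -176.93 rad 105.4 z 122.9 Ftan 7.04 Frad 0.78 Fz -0.2 Tz 0.254 w 20.7
pins [(273.9, 175.4), (253.4, 104.1)]
```

View pics/w13z.png

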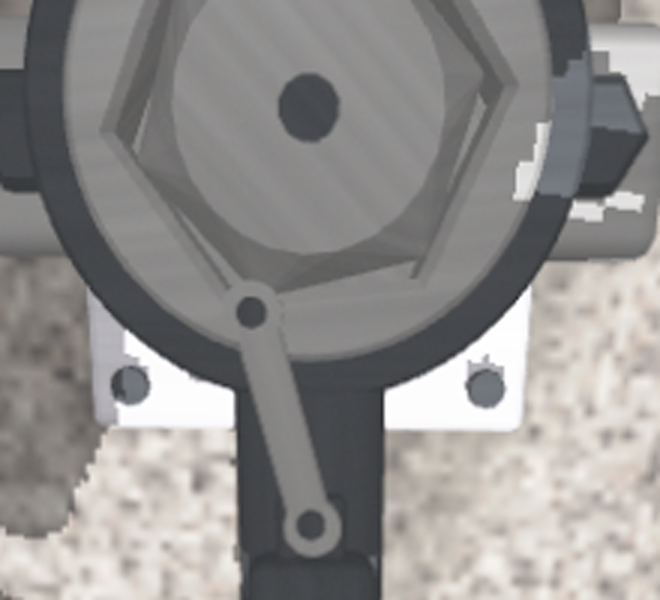

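The ring is turned 6.6° (0.115 rad) against the handle, and the torque peaked and fell, so it has broken over well short of the stop. Stopping here and backing off to the middle of the play.

Emit:
move_arm(moves=[{"dp":[-0.01,0,0.365],"angular":[0.12,-2,0],"jaw":0.1},{"dp":[-0.032,0,0.729],"angular":[0.24,-4,0],"jaw":0.1},{"dp":[-0.067,0,1.092],"angular":[0.37,-6,0],"jaw":0.1},{"dp":[-0.114,0,1.453],"angular":[0.49,-8,0],"jaw":0.1},{"dp":[-0.175,0,1.815],"angular":[0.61,-10,0],"jaw":0.1},{"dp":[-0.21,0,2],"angular":[0.68,-11,0],"jaw":0.1},{"dp":[-0.21,0,2],"angular":[0.68,-11,0],"jaw":0.1},{"dp":[-0.21,0,2],"angular":[0.68,-11,0],"jaw":0.1}])

```text
clock: 16.27
tool_pos: [479.8, -3.0, 122.7]
ee_rot: [-90.0, -3.5, -166.2]
contact_force: [0.6, -0.6, 1.0]
width: 21.2
```

```bash
python3 -c "
from h import *
st();pins()
s=manip.get_state();print(s['tool_pos'],s['ee_rot'])
c=snap('wrist','w14.png');z=cv2.resize(c['pixels'][0:200,170:390,::-1],None,fx=3,fy=3,interpolation=cv2.INTER_CUBIC)
cv2.imwrite('pics/w14z.png',z)"
```

```text
t 16.27 az -166.17 hand az -166.46 rad 105.2 z 122.7 Ftan 0.73 Frad -0.41 Fz 1.0 Tz -0.066 w 21.2
pins [(274.6, 171.6), (248.4, 101.6)]
[479.77354663  -2.97397593 122.6294286 ] [ -89.96737928   -3.47980413 -166.16473955]
```

Emit:
move_arm(moves=[{"dp":[0.01,-0.2,0],"angular":[0,0,0],"jaw":0.1},{"dp":[0.03,-0.5,0],"angular":[0,0,0],"jaw":0.1},{"dp":[0.05,-0.8,0],"angular":[0,0,0],"jaw":0.1}])

```text
clock: 16.62
tool_pos: [479.8, -3.0, 130.7]
ee_rot: [-90.0, -3.5, -166.1]
contact_force: [5.2, 0.4, -4.6]
width: 20.6
```

```bash
python3 -c "
from h import *
st()"
```

```text
t 16.62 az -166.13 hand az -166.48 rad 105.2 z 130.7 Ftan 0.81 Frad -5.18 Fz -4.6 Tz -0.013 w 20.6
```

Emit:
move_arm(moves=[{"dp":[-0.1,0,0],"angular":[0,0,0],"jaw":0.1},{"dp":[-0.1,0,0],"angular":[0,0,0],"jaw":0.1}])

```text
clock: 16.78
tool_pos: [480.2, -2.8, 130.4]
ee_rot: [-90.0, -3.6, -166.1]
contact_force: [0.9, 0.2, -2.5]
width: 20.9
```

```bash
python3 -c "
from h import *
st()"
```

```text
t 16.78 az -166.12 hand az -166.52 rad 104.7 z 130.4 Ftan 0.01 Frad -0.9 Fz -2.5 Tz -0.03 w 20.9
```

Relaxed; lifting on.

Emit:
move_arm(moves=[{"dp":[0.0,-0.3,0],"angular":[0,0,0],"jaw":0.1},{"dp":[0.01,-0.6,0],"angular":[0,0,0],"jaw":0.1},{"dp":[0.03,-0.9,0],"angular":[0,0,0],"jaw":0.1}])

```text
clock: 17.03
tool_pos: [481.2, -2.8, 139.6]
ee_rot: [-90.0, -3.5, -166.1]
contact_force: [7.3, 2.1, -8.5]
width: 20.8
```

```bash
python3 -c "
from h import *
st()"
```

```text
t 17.03 az -166.13 hand az -166.42 rad 103.8 z 139.6 Ftan -0.3 Frad -7.57 Fz -8.5 Tz 0.056 w 20.8
```

```bash
python3 -c "
from h import *
pins()
c=snap('wrist','w15.png')
for n in('w14','w15'):
    im=load(n)['pixels'].astype(float)
    for r in (30,36,42):
        row=im[r]; m=((row[:,2]-row[:,0])>4)&(row.max(1)<95); x=np.where(m[150:400])[0]+150; print(n,r,x.min(),x.max(),np.ptp(x))
    g=cv2.cvtColor(load(n)['pixels'],cv2.COLOR_RGB2GRAY)
    h=cv2.HoughCircles(cv2.resize(g[0:80,230:320],None,fx=4,fy=4),cv2.HOUGH_GRADIENT,1,100,param1=80,param2=15,minRadius=20,maxRadius=60)
    print(None if h is None else [(x/4+230,y/4,r/4) for x,y,r in h[0]])
    # bottom of dark disc / ring: column profile at x=274 of blue-dark
    print([int(v) for v in g[60:150:3,300]])
"
```

```text
pins [(274.4, 167.9), (249.4, 100.4)]
w14 30 165 368 203
w14 36 167 368 201
w14 42 173 367 194
[(np.float32(275.875), np.float32(35.875), np.float32(12.125))]
[142, 140, 139, 137, 137, 121, 114, 111, 108, 112, 110, 116, 137, 135, 135, 132, 134, 136, 111, 71, 72, 71, 72, 120, 253, 253, 253, 253, 253, 252]
w15 30 173 363 190
w15 36 175 363 188
w15 42 178 362 184
[(np.float32(272.875), np.float32(46.875), np.float32(9.9))]
[138, 138, 140, 141, 141, 139, 119, 111, 114, 112, 109, 113, 120, 133, 140, 138, 140, 138, 99, 74, 73, 73, 72, 219, 253, 253, 253, 253, 253, 249]
```

Emit:
move_arm(moves=[{"dp":[-0.12,0,0],"angular":[0,0,0],"jaw":0.1},{"dp":[-0.12,0,0],"angular":[0,0,0],"jaw":0.1}])

```text
clock: 17.3
tool_pos: [481.8, -2.6, 139.3]
ee_rot: [-90.0, -3.5, -166.1]
contact_force: [-0.3, 0.6, -4.2]
width: 20.9
```

```bash
python3 -c "
from h import *
st()"
```

```text
t 17.3 az -166.12 hand az -166.46 rad 103.1 z 139.3 Ftan -0.67 Frad 0.11 Fz -4.2 Tz -0.009 w 20.9
```

Emit:
move_arm(moves=[{"dp":[0,0,0],"angular":[0,0,1.2],"jaw":0.1},{"dp":[0,0,0],"angular":[0,0,2.4],"jaw":0.1},{"dp":[0,0,0],"angular":[0,0,2.4],"jaw":0.1}])

```text
clock: 17.55
tool_pos: [481.5, -2.6, 139.4]
ee_rot: [-90.0, -1.0, -166.1]
contact_force: [0.1, -0.3, -3.7]
width: 21.2
```

```bash
python3 -c "
from h import *
st()"
```

```text
t 17.55 az -166.14 hand az -166.49 rad 103.4 z 139.4 Ftan 0.28 Frad 0.0 Fz -3.7 Tz 0.045 w 21.2
```

Free: only the weight hangs on the hand. Lifting clear.

Emit:
move_arm(moves=[{"dp":[0,-0.4,0],"angular":[0,0,0],"jaw":0.1},{"dp":[0.01,-0.8,0],"angular":[0,0,0],"jaw":0.1},{"dp":[0.02,-1.2,0],"angular":[0,0,0],"jaw":0.1},{"dp":[0.03,-1.8,0],"angular":[0,0,0],"jaw":0.1},{"dp":[0.06,-3.5,0],"angular":[0,0,0],"jaw":0.1},{"dp":[0.09,-5,0],"angular":[0,0,0],"jaw":0.1},{"dp":[0.09,-5,0],"angular":[0,0,0],"jaw":0.1},{"dp":[0.09,-5,0],"angular":[0,0,0],"jaw":0.1}])

```text
clock: 18.22
tool_pos: [482.3, -2.6, 189.9]
ee_rot: [-89.9, -1.0, -166.1]
contact_force: [-0.8, 0.4, -4.7]
width: 20.8
```

Run:
```python
from h import *
st();pins()
s=manip.get_state(); c=snap('wrist','w16.png'); im=c['pixels'].astype(float)
for r in (30,36,42):
    row=im[r]; m=((row[:,2]-row[:,0])>4)&(row.max(1)<95); x=np.where(m[150:400])[0]+150; print(r,x.min(),x.max())
goto([534,317,185],-172.08)
```

```text
t 18.22 az -166.13 hand az -166.38 rad 102.7 z 189.9 Ftan -0.57 Frad 0.73 Fz -4.7 Tz 0.027 w 20.8
pins [(274.4, 169.4), (248.6, 100.4)]
30 185 361
36 185 361
42 185 361
t 18.32 pos [481.7  -2.4 188.7] rpy [ -90.     -1.17 -166.12] w 21.0 F [ 0.2 -0.1 -4.6] T [0.03 0.1  0.04] q [-14.  16.  97.  -1.  69.  62.]
dp [-12.74   0.11 -29.76] ang [-0.06  5.96  1.17]
```

Emit:
move_arm(moves=[{"dp":[-0.5,0,-1.2],"angular":[0,0.3,0.1],"jaw":0.1},{"dp":[-1.6,0,-3.7],"angular":[0,0.8,0.2],"jaw":0.1},{"dp":[-3,0,-7],"angular":[0,1.4,0.3],"jaw":0.1},{"dp":[-4.5,0,-10.5],"angular":[0,2.1,0.4],"jaw":0.1},{"dp":[-6,0,-14],"angular":[0,2.8,0.6],"jaw":0.1},{"dp":[-7.5,0,-17.5],"angular":[0,3.5,0.7],"jaw":0.1},{"dp":[-9,0,-21],"angular":[0,4.2,0.9],"jaw":0.1},{"dp":[-10.5,0,-24.5],"angular":[0,4.9,1],"jaw":0.1},{"dp":[-11.8,0.1,-27.6],"angular":[0,5.5,1.1],"jaw":0.1},{"dp":[-12.5,0.1,-29.3],"angular":[0,5.9,1.2],"jaw":0.1},{"dp":[-12.7,0.1,-29.8],"angular":[0,6,1.2],"jaw":0.1},{"dp":[-12.7,0.1,-29.8],"angular":[0,6,1.2],"jaw":0.1}])

```text
clock: 19.32
tool_pos: [533.3, 318.1, 184.3]
ee_rot: [-89.9, -0.0, -172.0]
contact_force: [0.3, 0.0, -3.9]
width: 21.0
```

Emit:
move_arm(moves=[{"dp":[0,0,0],"angular":[0,0,0],"jaw":0.1},{"dp":[0,0,0],"angular":[0,0,0],"jaw":0.1},{"dp":[0,0,0],"angular":[0,0,0],"jaw":0.1}])

```text
clock: 19.57
tool_pos: [534.0, 316.1, 185.9]
ee_rot: [-89.9, 0.1, -172.2]
contact_force: [0.5, 0.6, -3.9]
width: 21.2
```

Run:
```python
from h import *
goto([534,317,75],-172.08)
c=snap('wrist','w17.png'); pins()
# compare with w4 (lifted straight out of the rest at z182)
a=load('w4')['pixels'][60:125,180:400,::-1]; b=c['pixels'][60:125,180:400,::-1]
g=[cv2.cvtColor(i,cv2.COLOR_BGR2GRAY).astype(np.float32) for i in (a,b)]
print(cv2.phaseCorrelate(*g))
for n in('w4','w17'):
    g=cv2.cvtColor(load(n)['pixels'],cv2.COLOR_RGB2GRAY)
    h=cv2.HoughCircles(cv2.resize(g[70:200,220:300],None,fx=4,fy=4,interpolation=cv2.INTER_CUBIC),cv2.HOUGH_GRADIENT,1,60,param1=80,param2=18,minRadius=14,maxRadius=50)
    print(n,[(x/4+220,y/4+70) for x,y,r in h[0]])
    im=load(n)['pixels'].astype(int); m=(im[100:190,200:340].max(2)<95)
    for r in(140,165,180): 
        x=np.where(im[r,230:315].max(1)<95)[0]+230; print(r,x.min(),x.max())
```

```text
t 19.57 pos [534.  316.1 185.9] rpy [-8.990e+01  9.000e-02 -1.722e+02] w 21.2 F [ 0.5  0.6 -3.9] T [ 0.    0.12 -0.03] q [ 20.  32.  72.  -0.  75. 102.]
dp [ 1.000e-02  1.109e+01 -1.100e-01] ang [-0.1  -0.12 -0.09]
pins [(274.6, 168.9), (248.9, 100.6)]
((0.22369136722548433, 0.24317695064674894), 0.8701186267240548)
w4 [(np.float32(274.625), np.float32(168.875)), (np.float32(248.375), np.float32(100.625))]
140 250 296
165 251 296
180 251 296
w17 [(np.float32(274.625), np.float32(168.625)), (np.float32(248.625), np.float32(100.375)), (np.float32(244.125), np.float32(134.625))]
140 250 296
165 251 296
180 251 296
```

In-hand pose matches the one just after pickup, so I'll lower to the recorded rest pose.

Emit:
move_arm(moves=[{"dp":[0,-0.0,-0.05],"angular":[0,0,0],"jaw":0.1},{"dp":[0,3,-0.05],"angular":[0,0,0],"jaw":0.1},{"dp":[0,6,-0.05],"angular":[0,0,0],"jaw":0.1},{"dp":[0,8,-0.05],"angular":[0,0,0],"jaw":0.1},{"dp":[0,8.5,-0.05],"angular":[0,0,0],"jaw":0.1},{"dp":[0,8.5,-0.05],"angular":[0,0,0],"jaw":0.1},{"dp":[0,8.5,-0.05],"angular":[0,0,0],"jaw":0.1}])

```text
clock: 20.25
tool_pos: [534.7, 317.8, 102.2]
ee_rot: [-89.9, 0.2, -172.1]
contact_force: [0.9, 0.6, -3.8]
width: 20.6
```

Run:
```python
from h import *
goto([534,317,59],-172.08)
```

```text
t 20.25 pos [534.7 317.8 102.2] rpy [ -89.93    0.22 -172.13] w 20.6 F [ 0.9  0.6 -3.8] T [0.04 0.04 0.  ] q [ 20.  37.  77.  -0.  65. 102.]
dp [0.09 4.32 0.06] ang [-0.07 -0.05 -0.22]
```

Emit:
move_arm(moves=[{"dp":[0.06,0.8,0.06],"angular":[0,0,-0.2],"jaw":0.1},{"dp":[0.06,1.6,0.06],"angular":[0,0,-0.2],"jaw":0.1},{"dp":[0.06,2.4,0.06],"angular":[0,0,-0.2],"jaw":0.1},{"dp":[0.06,3.2,0.06],"angular":[0,0,-0.2],"jaw":0.1},{"dp":[0.06,3.8,0.06],"angular":[0,0,-0.2],"jaw":0.1},{"dp":[0.06,3.9,0.06],"angular":[0,0,-0.2],"jaw":0.1},{"dp":[0.06,3.9,0.06],"angular":[0,0,-0.2],"jaw":0.1}])

```text
clock: 20.83
tool_pos: [533.4, 316.8, 61.3]
ee_rot: [-89.9, -0.1, -172.1]
contact_force: [-0.3, 0.2, -3.6]
width: 20.9
```

Run:
```python
from h import *
goto([534,317,58.9],-172.08)
```

```text
t 20.83 pos [533.4 316.8  61.3] rpy [-8.9900e+01 -1.4000e-01 -1.7212e+02] w 20.9 F [-0.3  0.2 -3.6] T [0.01 0.06 0.01] q [ 20.  40.  79.  -0.  61. 102.]
dp [-0.06  0.24 -0.01] ang [-0.1  -0.04  0.14]
```

Inside the forks with no contact; final 2.4 mm, then open.

Emit:
move_arm(moves=[{"dp":[-0.04,0.15,0],"angular":[0,0,0.1],"jaw":0.1},{"dp":[-0.04,0.25,0],"angular":[0,0,0.1],"jaw":0.1},{"dp":[-0.04,0.25,0],"angular":[0,0,0.1],"jaw":0.1},{"dp":[-0.04,0.25,0],"angular":[0,0,0.1],"jaw":0.1}])

```text
clock: 21.17
tool_pos: [534.1, 317.0, 59.5]
ee_rot: [-89.9, 0.0, -172.1]
contact_force: [1.1, -0.1, -3.6]
width: 20.7
```

Run:
```python
from h import *
goto([534,317,58.9],-172.08)
```

```text
t 21.17 pos [534.1 317.   59.5] rpy [-8.9910e+01  3.0000e-02 -1.7212e+02] w 20.7 F [ 1.1 -0.1 -3.6] T [-0.03  0.1  -0.03] q [ 20.  40.  79.  -0.  61. 102.]
dp [ 0.01  0.06 -0.01] ang [-0.09 -0.04 -0.03]
```

Emit:
move_arm(moves=[{"dp":[0,0.08,0],"angular":[0,0,0],"jaw":0.1},{"dp":[0,0.08,0],"angular":[0,0,0],"jaw":0.1},{"dp":[0,0.08,0],"angular":[0,0,0],"jaw":0.1}])

```text
clock: 21.42
tool_pos: [534.1, 317.0, 58.9]
ee_rot: [-89.9, 0.0, -172.1]
contact_force: [-1.5, -0.4, -0.1]
width: 21.2
```

Emit:
move_arm(moves=[{"dp":[0,0,0],"angular":[0,0,0],"jaw":0.35},{"dp":[0,0,0],"angular":[0,0,0],"jaw":0.5},{"dp":[0,0,0],"angular":[0,0,0],"jaw":0.7},{"dp":[0,0,0],"angular":[0,0,0],"jaw":0.9},{"dp":[0,0,0],"angular":[0,0,0],"jaw":1},{"dp":[0,0,0],"angular":[0,0,0],"jaw":1},{"dp":[0,0,0],"angular":[0,0,0],"jaw":1},{"dp":[0,0,0],"angular":[0,0,0],"jaw":1},{"dp":[0,0,0],"angular":[0,0,0],"jaw":1}])

```text
clock: 22.17
tool_pos: [534.0, 316.9, 58.5]
ee_rot: [-89.9, 0.0, -172.1]
contact_force: [-0.2, -0.1, -0.0]
width: 78.6
```

Emit:
move_arm(moves=[{"dp":[0,0,0],"angular":[0,0,0],"jaw":1},{"dp":[0,-1,0],"angular":[0,0,0],"jaw":1},{"dp":[0,-3,0],"angular":[0,0,0],"jaw":1},{"dp":[0,-6,0],"angular":[0,0,0],"jaw":1},{"dp":[0,-10,0],"angular":[0,0,0],"jaw":1},{"dp":[0,-14,0],"angular":[0,0,0],"jaw":1},{"dp":[0,-16,0],"angular":[0,0,0],"jaw":1},{"dp":[0,-16,0],"angular":[0,0,0],"jaw":1},{"dp":[0,-16,0],"angular":[0,0,0],"jaw":1},{"dp":[0,-16,0],"angular":[0,0,0],"jaw":1}])

```text
clock: 23.0
tool_pos: [533.4, 316.9, 217.4]
ee_rot: [-89.9, -0.1, -172.1]
contact_force: [0.4, 0.1, -0.5]
width: 88.1
```

Run:
```python
from h import *
goto([534,317,219],-172.08)
c=snap('wrist','w18.png'); t=snap('top','top1.png')
for n in('w2','w18'):
    d=load(n); g=d['pixels'].max(2)
    m=np.zeros(g.shape,np.uint8); m[150:290,220:310]=(g[150:290,220:310]<45)
    k,l,st_,ce=cv2.connectedComponentsWithStats(m); i=1+np.argmax(st_[1:,4]); ys,xs=np.where(l==i)
    P=onz(d,np.c_[xs,ys],64)[:,:2]; mu=P.mean(0); u=np.linalg.svd(P-mu,full_matrices=False)[2][0]; u*=np.sign(u[0]); t_=(P-mu)@u
    print(n,mu,np.degrees(np.arctan2(u[1],u[0])),mu+u*t_.min(),mu+u*t_.max())
a=load('top0')['pixels'];b=t['pixels']; df=(cv2.absdiff(a,b).max(2)>40).astype(np.uint8)
k,l,s,ce=cv2.connectedComponentsWithStats(df); print([(x[:5].tolist()) for x in s[1:] if x[4]>25])
z=cv2.resize(c['pixels'][20:300,190:400,::-1],None,fx=2,fy=2)
y=cv2.resize(b[40:310,110:400,::-1],None,fx=1.25,fy=1.25); q=np.zeros((560,800,3),np.uint8); q[:560,:420]=z; q[:y.shape[0],430:430+y.shape[1]]=y[:,:370]
cv2.imwrite('pics/fin.png',q)
```

```text
t 23.0 pos [533.4 316.9 217.4] rpy [-8.9880e+01 -1.1000e-01 -1.7213e+02] w 88.1 F [ 0.4  0.1 -0.5] T [ 0.03  0.04 -0.06] q [ 20.  31.  70.  -0.  79. 102.]
dp [-0.06 -0.16  0.  ] ang [-0.12 -0.05  0.11]
w2 [502.56197465 312.57308217] 7.869250854476541 [440.01600525 303.92832228] [559.14633084 320.39386068]
w18 [502.89352948 311.99310167] 7.754742713470011 [440.65937328 303.51815777] [558.77935086 319.6035399 ]
[[117, 101, 111, 205, 11012], [251, 147, 271, 156, 15790], [56, 174, 62, 60, 2369], [43, 197, 37, 100, 1025], [86, 230, 22, 8, 87], [70, 242, 48, 31, 611], [89, 287, 49, 121, 2467], [257, 337, 35, 40, 904], [284, 353, 170, 67, 4879], [233, 377, 30, 43, 1160], [157, 385, 22, 10, 73], [262, 387, 29, 11, 111], [271, 393, 51, 27, 975], [179, 395, 5, 25, 86], [110, 407, 33, 13, 239], [186, 408, 21, 12, 197], [531, 409, 29, 11, 257]]
```

View pics/fin.png

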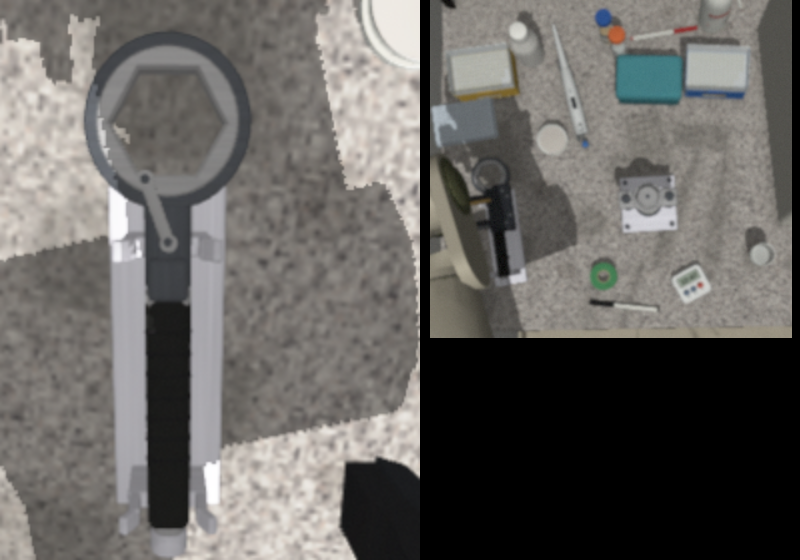

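The wrench lies in both forks within 1 mm of where it started, the handle is straight, and the bystanders are unmoved. Handing in.

```bash
python3 -c "
from h import *
print(manip.sign_off())"
```

```text
the job is handed in; nothing more can be done
None
```

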